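# Dip the tool canisters and mark the deepest

### The arm

A 7-joint arm with a two-finger parallel gripper is mounted at the origin on a cart in front of the work surface, level with it; the furniture and walls round the work are solid. World frame = base frame: x ahead of the robot, y to its left, z up, the work surface at z = 0. Lengths are in m, angles in degrees, forces in N, time in s.
With the tool pointing down it reaches from about 0.425 to 0.875 m from the base axis. Payload 4.7 kg.
Tool frame: the origin (TCP) lies at the very end of the fingers, on their centre line; the grasp point (between the pads) lies 19 mm behind it; y points along the fingers, z is the direction in which the jaws open and shut, and the axes are right-handed (so a half turn about y gives the same grasp; the last joint's range is limited). The gripper opens to 87 mm and grips with 3 to 60 N. Pads are 19 mm wide; open, the fingers measure 117 mm over their backs; the gripper's body (75 mm by 190 mm) begins 51 mm behind the grasp point.
Start: joints at [67.787, 18.392, -4.016, 83.108, 1.295, 78.541, -3.26], TCP at [0.254, -0.598, 0.223] pointing down, gripper open.
Joint ranges: [-163.93, 163.93], [-17.29, 119.83], [-79.2, 71.16], [3.27, 140.29], [-89.18, 269.18], [5.43, 117.66], [-154.24, 154.24]. Speed limits (degrees/s): [147.25, 147.25, 180, 180, 180, 180, 180].

### API

Orientations are given as [roll, pitch, yaw] about the fixed x, y, z axes, in that order (R = Rz(yaw) Ry(pitch) Rx(roll)).
In Python, from cell import env gives the robot as it stands.
- The arm moves only by the shell command python3 -m pendant 'ROWS' [FORCE]. ROWS is JSON, one flat list of numbers, 7 for each row, row after row: the shift along the world's x, y, z in units of 40 mm (1.0 is 40 mm), then the turn, a rotation vector about the world's x, y, z in units of 10 degrees (1.0 is 10 degrees), then the finger opening in mm, from 0 to 87. In form: [x, y, z, wx, wy, wz, jaw, x, y, z, wx, wy, wz, jaw, ...]. A call has 1 to 10 rows; each row shifts and turns the commanded pose from where the row before left it; what a row does not reach is not made up. A row lasts 1/8 s, in which the tool goes at most 62.5 mm and 10.7 degrees, less where a joint would pass 70% of its speed; a pose out of reach is approached as far as the arm can. A call is refused whole if a number of a shift passes 1 or a number of a turn 1, either way. A call with a gripper value outside its range is refused whole. The fingers move at their own pace and stop on an object; FORCE is the grip in N (left out, the last holds). Time passes only in rows, so rows that do not move let the fingers close. It gives the time, the measured TCP pose, the force and the opening at its end, in the units of the state.
- env.get_obs(): the state, without advancing time (a new reading comes with each control period).
- env.read_camera(name): name is "side" or "top" or "wrist"; returns a dict with "image" (384x512x3 uint8, red, green, blue), "fx", "fy", "cx", "cy" (pixels), "k1" (the pictures are not rectified: a ray, as slopes to the right and down, at radius r is drawn at 1 + k1 r^2 times it, then the intrinsics apply), "cam_to_world" (4x4, takes a point from camera to world coordinates). Camera axes: x right, y up, looking along -z (the intrinsics and any distortion apply to the point x, -y, -z); pixel columns grow to the right and rows downward; lengths in m; the calibration is good to about 2 mm. A picture is of the moment at which its call begins. There is no depth.
- env.sign_off(): hands the job in, once; it reports no verdict.
The state is a dict: "time_s": time; "qpos": joint angles; "joint_velocities": joint speeds; "effort": joint torques, N m; "tool_pos": TCP position; "tool_rot": TCP orientation; "force": force on the tool from outside, world axes, zero at the start; "wrist_torque": the same for the moment, N m; "grip_width": finger opening in m.
Only numpy, scipy, OpenCV 4.12 (cv2) and the standard library are available. Lean on these libraries where they do the work, as an engineer would, in place of code of your own. Each camera call takes 0.05 s, during which the arm holds its last target.

### The job

The three tool canisters look alike but their bores are of different depth, and the long bar tools go into the deepest one. Take the depth rod from its rest, find the deepest canister by feeling for the bottom with it, and leave the rod standing in that one, let go, its tip right down on the bottom and its brass collar down on the rim to mark the depth. Leave the canisters standing where they are, and do not knock or shove the other things about.

Things in the scene. Friction and masses are not known exactly. Their poses are not given: they have to be found in the camera images.
- canister_a: plain steel tool canister with a dark rubber foot band, upright, 110 mm tall, 62 mm across (foot band 67 mm), a straight round bore of 22 mm in the middle of its flat top. The bore is blind: its floor, which is hard to see, lies somewhere between 40 and 100 mm below the rim. The three canisters look alike outside; each has a different bore depth, at least 15 mm apart. Loose, about 0.9 kg. Origin: centre of its underside, z up
- canister_b: plain steel tool canister with a dark rubber foot band, upright, 110 mm tall, 62 mm across (foot band 67 mm), a straight round bore of 22 mm in the middle of its flat top. The bore is blind: its floor, which is hard to see, lies somewhere between 40 and 100 mm below the rim. The three canisters look alike outside; each has a different bore depth, at least 15 mm apart. Loose, about 0.9 kg. Origin: centre of its underside, z up
- canister_c: plain steel tool canister with a dark rubber foot band, upright, 110 mm tall, 62 mm across (foot band 67 mm), a straight round bore of 22 mm in the middle of its flat top. The bore is blind: its floor, which is hard to see, lies somewhere between 40 and 100 mm below the rim. The three canisters look alike outside; each has a different bore depth, at least 15 mm apart. Loose, about 0.9 kg. Origin: centre of its underside, z up
- canister_a_rim (a point): centre of the mouth of this canister's bore, in the plane of its flat top, 110 mm above the counter
- canister_b_rim (a point): centre of the mouth of this canister's bore, in the plane of its flat top, 110 mm above the counter
- canister_c_rim (a point): centre of the mouth of this canister's bore, in the plane of its flat top, 110 mm above the counter
- dip_rod: depth rod, 182 mm long, about 0.1 kg: a round steel shaft 10 mm thick and 126 mm long with a dark wooden grip on top, about 18 mm thick (its contact shape is a square of 18 mm that turns with the rod's x and y axes) and 52 mm tall, from 129 to 181 mm above the tip. At the start it stands nearly upright (it may lean a few degrees) in the rest, its tip 6 mm above the counter. Origin: the lower tip on the rod's axis; z runs along the shaft towards the grip
- rod_grip (a point): middle of the rod's wooden grip, 155 mm above the tip
- rod_tip (a point): lower tip of the rod (same point as the rod's origin)
- collar (a joint): brass marker collar, 34 mm across and 12 mm tall, that slides along the rod's shaft and stays where it is left by friction (about 2.5 N to push). Value in m: height of its underside above the rod's tip minus 0.030, so 0 = 30 mm above the tip, 0.080 = 110 mm; it starts between 0 and 0.012. It is wider than the canisters' bores, so a rim pushes it up as the shaft goes down; the rod's own weight may not be enough to move it
- collar_foot (a point): centre of the collar's underside, on the rod's axis
- rest: low round black plastic rest, fixed to the counter: a foot 76 mm across and 6 mm tall, a post 52 mm across and 36 mm tall in all, with a 13 mm blind hole 30 mm deep in the middle in which the rod stands at the start. It is not one of the canisters. Origin: centre of its underside
- tall_mug: clear double-wall glass mug, 151 mm tall, a bystander; round body 95 mm across, its axis 18 mm from the origin along its own +y, handle reaching 66 mm from the origin along -y. Origin: centre of its footprint's box, underside
- spray_bottle: green spray bottle with a black trigger head, 247 mm tall, a bystander; round body 79 mm across, its axis 14 mm from the origin along its own -y; the head reaches 56 mm along -y and 48 mm along +y from the origin. Easily tipped. Origin: underside
- tamper: coffee tamper with a steel foot and black grip, 58 mm across, 82 mm tall, a bystander. Origin: centre of its underside
- milk_pitcher: small steel milk pitcher, 80 mm tall, a bystander; body 69 mm across, its axis 15 mm from the origin along its own +y, handle to 49 mm along -y. Origin: centre of its footprint's box, underside
- jigger: double steel jigger, 44 mm across, 74 mm tall, a bystander. Origin: centre of its underside
- mill: salt mill with a grey cap, 44 mm across, 90 mm tall, a bystander. Origin: centre of its underside

How it is judged:
By the outcome, as a careful person would: the job done as asked, in the order asked, and still so for the second after the job is handed in, with the robot touching nothing.
It also fails if it takes over 54 s, if anything falls off the work surface, if the arm or the gripper's body presses on something with over 40 N, if the wrist force passes 120 N, or if a joint passes its speed limit or range.

## Working session

There is one attempt and no reset: what is moved stays moved. The work goes in short steps, Python scripts to look and compute and a shell command to move; the robot and the scene stay as the last step left them, time stands still between calls to the robot, and variables do not carry over. Pictures are saved under pics/ and viewed, and the job is handed in when it is done.

```bash
ls; mkdir -p pics
python3 - <<'E'
from cell import env
import cv2,numpy as np
print(env.get_obs())
for n in ["side","top","wrist"]:
    c=env.read_camera(n); cv2.imwrite(f"pics/{n}0.png",c["image"][:,:,::-1])
    print(n,{k:v for k,v in c.items() if k!="image"})
E
```

```text
pics
{'time_s': 0.0, 'qpos': array([67.78524192, 18.43943123, -4.01357289, 83.17516994,  1.29479037,
       78.54195753, -3.26163611]), 'joint_velocities': array([-0.0425051 ,  0.05221868,  0.02209823, -0.01129967,  0.02825301,
        0.04370152, -0.0243331 ]), 'effort': array([-2.57526281e-04, -4.91283524e+01, -4.03586794e-01, -3.12527597e+01,
       -6.36811322e-02,  4.37008752e-02,  1.95080474e-04]), 'tool_pos': array([ 0.25392492, -0.59773669,  0.2214547 ]), 'tool_rot': array([-9.01113330e+01, -6.25619986e-03, -1.56979017e+02]), 'force': array([-0.07154441, -0.41979373,  0.03228829]), 'wrist_torque': array([ 0.0216933 ,  0.03195865, -0.02374611]), 'grip_width': 0.08716815714570214}
side {'fx': 396.3311343966474, 'fy': 396.3311343966474, 'cx': 258.3192667377498, 'cy': 196.86652308541795, 'k1': 0.045049696050459005, 'cam_to_world': array([[-9.98577153e-01,  2.99247631e-02, -4.41381632e-02,
         4.68970039e-01],
       [-5.33256223e-02, -5.57001089e-01,  8.28798024e-01,
         9.48719540e-01],
       [ 2.16579627e-04,  8.29972467e-01,  5.57804318e-01,
         7.84263668e-01]
[... 282 characters left out ...]
64,  0.34620026],
       [-0.99999163,  0.00222922, -0.00343159, -0.06638058],
       [-0.00309887,  0.13513568,  0.99082226,  1.33179453],
       [ 0.        ,  0.        ,  0.        ,  1.        ]])}
wrist {'fx': 283.92596166059496, 'fy': 283.92596166059496, 'cx': 259.16060825601613, 'cy': 192.91597145621637, 'k1': -0.010055115432050139, 'cam_to_world': array([[ 3.91221705e-01,  8.83479919e-01,  2.57699070e-01,
         3.24778101e-01],
       [-9.20296304e-01,  3.75735012e-01,  1.08985847e-01,
        -5.67231895e-01],
       [-5.39756134e-04, -2.79797130e-01,  9.60058995e-01,
         3.83336230e-01],
       [ 0.00000000e+00,  0.00000000e+00,  0.00000000e+00,
         1.00000000e+00]])}
```

View pics/side0.png

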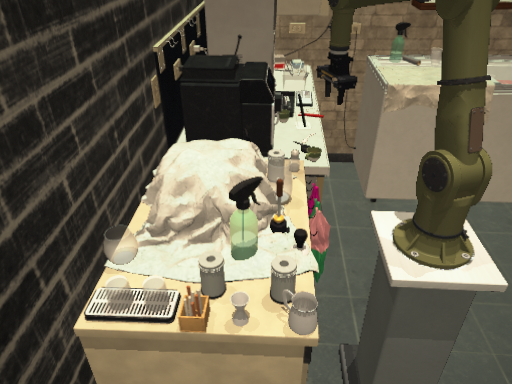

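View pics/top0.png

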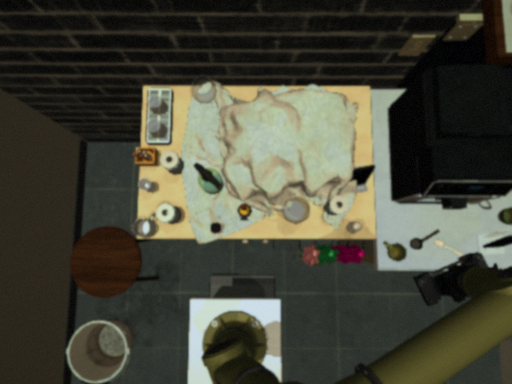

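View pics/wrist0.png

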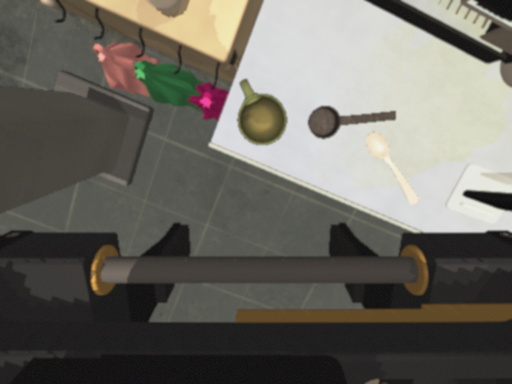

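```bash
cat > h.py <<'E'
from cell import env
import cv2,numpy as np
def K(c): return np.array([[c["fx"],0,c["cx"]],[0,c["fy"],c["cy"]],[0,0,1]]),np.array([c["k1"],0,0,0,0.])
def ray(c,u,v):
    k,d=K(c); p=cv2.undistortPoints(np.array([[[u,v]]],float),k,d)[0,0]
    T=c["cam_to_world"]; return T[:3,3],T[:3,:3]@np.array([p[0],-p[1],-1])
def onz(c,u,v,z):
    o,d=ray(c,u,v); return o+d*(z-o[2])/d[2]
def proj(c,P):
    k,d=K(c);T=c["cam_to_world"]; q=(np.atleast_2d(P)-T[:3,3])@T[:3,:3]; q=q*[1,-1,-1]
    return cv2.projectPoints(q.reshape(-1,1,3),np.zeros(3),np.zeros(3),k,d)[0].reshape(-1,2)
def tri(*obs):
    A=np.zeros((3,3));b=np.zeros(3)
    for c,u,v in obs:
        o,d=ray(c,u,v);d=d/np.linalg.norm(d);M=np.eye(3)-np.outer(d,d);A+=M;b+=M@o
    return np.linalg.solve(A,b)
def crop(c,x0,y0,x1,y1,s,name):
    im=c["image"][y0:y1,x0:x1,::-1]; im=cv2.resize(im,None,fx=s,fy=s,interpolation=cv2.INTER_CUBIC)
    cv2.imwrite("pics/"+name,im)
E
python3 - <<'E'
from h import *
c=env.read_camera("side"); crop(c,195,145,325,335,3,"s1.png")
c=env.read_camera("top"); crop(c,130,140,370,250,3.2,"t1.png")
E
```

```text
(no output)
```

View pics/s1.png

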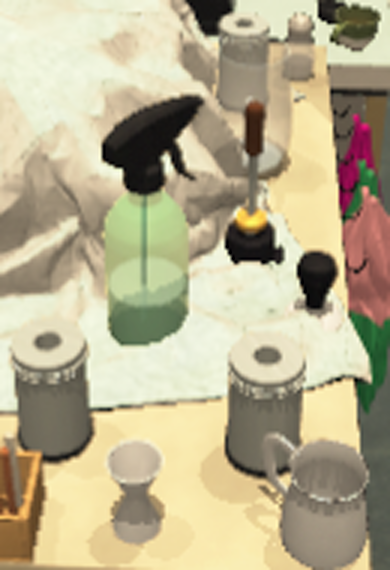

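View pics/t1.png

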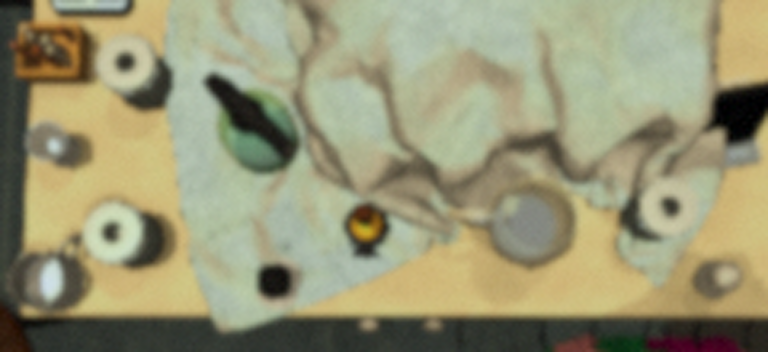

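Run:
```python
from h import *
s=env.read_camera("side");t=env.read_camera("top")
np.set_printoptions(precision=4,suppress=True)
for n,a,b in [("L",(211,258.7),(169.4,159.4)),("R",(284,263),(165.3,212.5)),("F",(276,153),(339.7,204.7))]:
    print(n,onz(s,*a,.11),onz(t,*b,.11),tri((s,*a),(t,*b)))
print("griptop",onz(s,279.7,178.7,.187),"collar",onz(s,278.3,219,.05))
print("restcol",onz(t,244.5,210,.05))
crop(s,250,170,310,245,8,"rods.png"); crop(t,225,190,265,225,15,"rodt.png")
crop(s,200,245,300,275,7,"cans.png");
```

```text
L [0.6245 0.2268 0.11  ] [0.6242 0.2218 0.11  ] [0.6252 0.2227 0.1062]
R [0.4443 0.2325 0.11  ] [0.4433 0.2294 0.11  ] [0.4438 0.23   0.1076]
F [ 0.4732 -0.3431  0.11  ] [ 0.4708 -0.3526  0.11  ] [ 0.4723 -0.3541  0.1041]
griptop [ 0.4594 -0.0363  0.187 ] collar [ 0.4594 -0.0241  0.05  ]
restcol [ 0.4574 -0.0331  0.05  ]
```

View pics/rods.png

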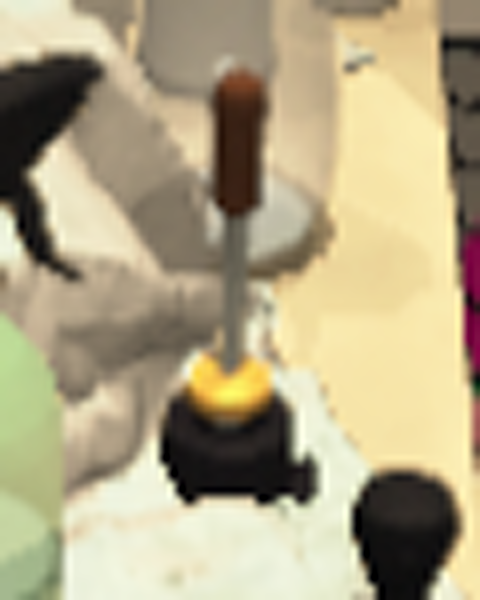

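View pics/rodt.png

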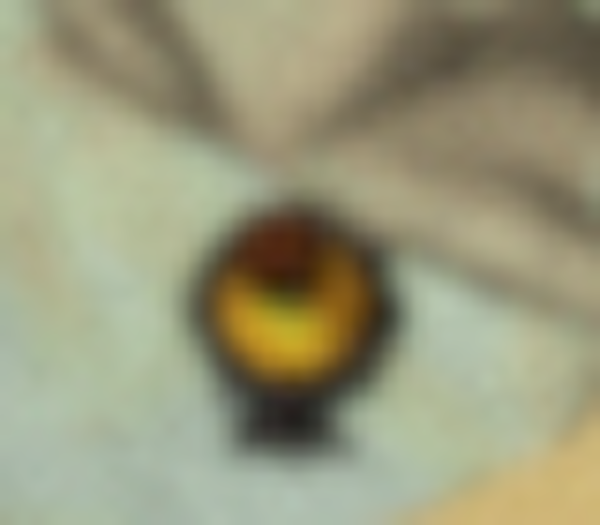

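View pics/cans.png

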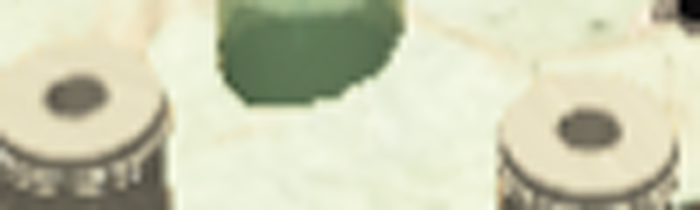

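Run:
```python
from h import *
s=env.read_camera("side");t=env.read_camera("top")
np.set_printoptions(precision=3,suppress=True)
f=lambda x,y:(195+x/3,145+y/3); g=lambda x,y:(130+x/3.2,140+y/3.2)
print("bottle base",onz(s,*f(147,318),0.0))
for p in [(207,78),(290,160)]: print("head",onz(t,*g(*p),.23))
for p in [(105,150),(200,97)]: print("head s",onz(s,*f(*p),.22))
print("tamper",onz(t,*g(275,280),.08))
print("mug",onz(t,*g(532,225),.15),onz(t,*g(532,225),.0))
print("mug s",onz(s,*f(262,160),.0))
# mound
for p in [(400,30),(350,180),(640,170),(560,160)]: print(onz(t,*g(*p),.1))
crop(s,130,120,330,280,4,"s2.png")
```

```text
bottle base [0.558 0.071 0.   ]
head [0.582 0.116 0.23 ]
head [0.502 0.035 0.23 ]
head s [0.587 0.106 0.22 ]
head s [0.51  0.014 0.22 ]
tamper [0.395 0.063 0.08 ]
mug [ 0.448 -0.203  0.15 ] [ 0.461 -0.22   0.   ]
mug s [ 0.446 -0.212  0.   ]
[ 0.662 -0.069  0.1  ]
[ 0.5   -0.017  0.1  ]
[ 0.511 -0.323  0.1  ]
[ 0.522 -0.239  0.1  ]
```

View pics/s2.png

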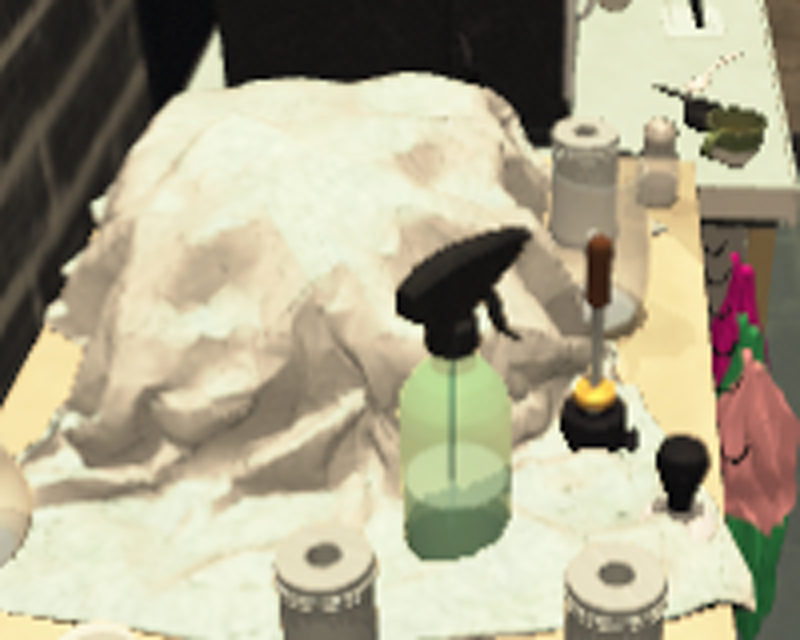

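```bash
python3 -m pendant '[0.5,0.5,0.6,0,0,0,60, 0.6,0.9,0.6,0,0,0,60, 0.6,0.9,0.6,0,0,0,60, 0.6,0.9,0.5,0,0,0,60, 0.6,0.9,0.2,0,0,0,60, 0.6,0.9,0,0,0,0,60, 0.6,0.9,0,0,0,0,60, 0.6,0.9,0,0,0,0,60, 0.4,0.9,0,0,0,0,60, 0,0.9,0,0,0,0,60]'
```

```text
time_s: 1.7
tool_pos: [0.4592, -0.2524, 0.3225]
tool_rot: [-90.0, 0.0, -156.9]
force: [0.1, 0.2, -0.0]
grip_width: 0.0601
```

```bash
python3 -m pendant '[0,0.95,0,0,0,0,60, 0,0.95,0,0,0,0,60, 0,0.95,0,0,0,0,60, 0,0.95,0,0,0,0,60, 0,0.95,0,0,0,0,60, 0,0.75,0,0,0,0,60, 0,0,0,0,0,0,60]'
python3 - <<'E'
from h import *
c=env.read_camera("wrist"); cv2.imwrite("pics/w1.png",c["image"][:,:,::-1])
print(env.get_obs()["tool_pos"],env.get_obs()["tool_rot"]);print(c["cam_to_world"])
E
```

```text
time_s: 2.58
tool_pos: [0.4582, -0.0316, 0.3231]
tool_rot: [-89.9, 0.0, -156.7]
force: [0.5, -0.5, -0.1]
grip_width: 0.06
[ 0.45818219 -0.03376686  0.32290694] [-8.99204625e+01  7.65634802e-03 -1.56861894e+02]
[[ 3.95893897e-01  8.82062583e-01  2.55408734e-01  5.28606561e-01]
 [-9.18293898e-01  3.79640970e-01  1.12290032e-01 -3.27494946e-04]
 [ 2.08321608e-03 -2.78995220e-01  9.60290231e-01  4.84930299e-01]
 [ 0.00000000e+00  0.00000000e+00  0.00000000e+00  1.00000000e+00]]
```

View pics/w1.png

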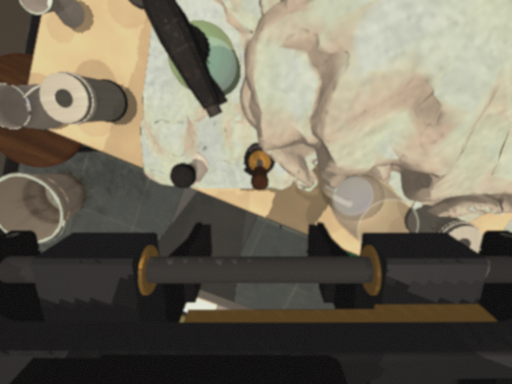

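Run:
```python
from h import *
c=env.read_camera("wrist"); crop(c,220,130,300,200,8,"w2.png"); 
import pickle; pickle.dump(c,open("w1.pkl","wb"))
```

```text
(no output)
```

View pics/w2.png

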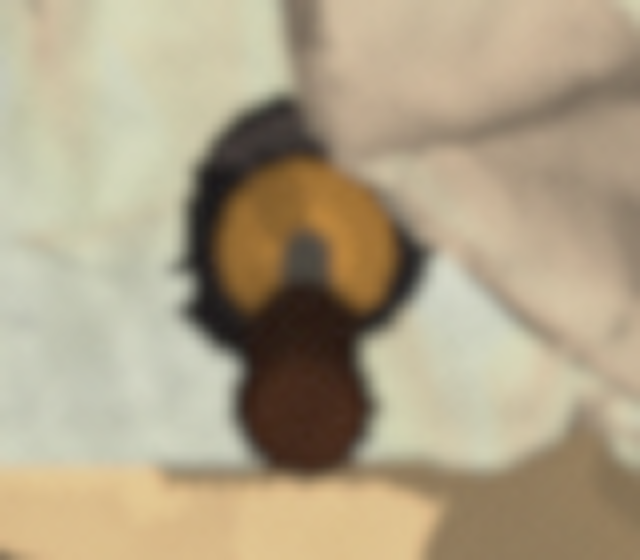

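Run:
```python
from h import *
import pickle
np.set_printoptions(precision=4,suppress=True)
w=pickle.load(open("w1.pkl","rb"));s=env.read_camera("side");t=env.read_camera("top")
print("top",onz(w,258,181.3,.184),onz(s,279.9,180,.184),tri((w,258,181.3),(s,279.9,180)))
for z in(.048,.055,.06): print("col",z,onz(w,258.3,160,z),onz(s,278.8,217.5,z))
print(tri((w,258.3,160),(s,278.8,217.5)))
print("R",onz(w,65,98,.11),"F",onz(w,465,237,.11))
cv2.imwrite("pics/w3.png",cv2.resize(w["image"][60:140,20:140,::-1],None,fx=6,fy=6,interpolation=3))
cv2.imwrite("pics/w4.png",cv2.resize(w["image"][190:260,400:500,::-1],None,fx=6,fy=6,interpolation=3))
crop(t,225,190,265,225,15,"rodt2.png");crop(s,250,170,310,245,8,"rods2.png")
```

```text
top [ 0.4601 -0.0314  0.184 ] [ 0.4587 -0.034   0.184 ] [ 0.4596 -0.0314  0.1854]
col 0.048 [ 0.4606 -0.0315  0.048 ] [ 0.4579 -0.0345  0.048 ]
col 0.055 [ 0.4617 -0.031   0.055 ] [ 0.458  -0.0251  0.055 ]
col 0.06 [ 0.4624 -0.0307  0.06  ] [ 0.4581 -0.0185  0.06  ]
[ 0.4594 -0.0315  0.0499]
R [0.4473 0.227  0.11  ] F [ 0.4847 -0.3472  0.11  ]
```

View pics/w3.png

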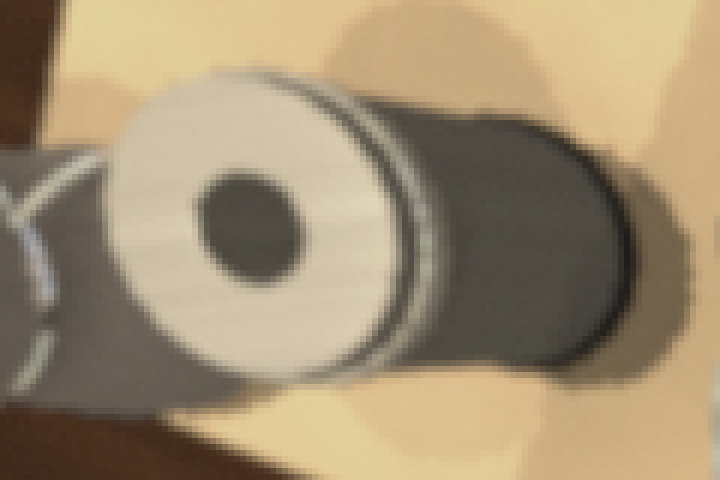

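View pics/w4.png

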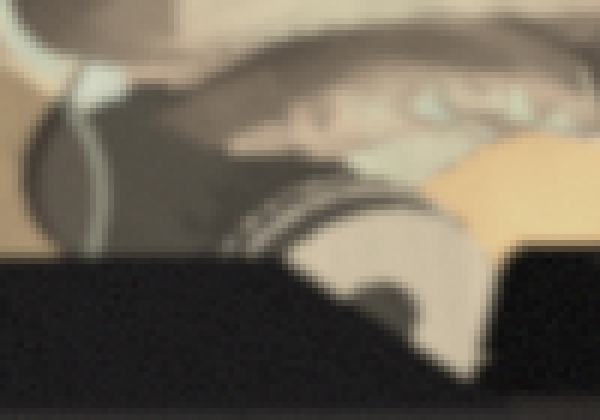

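View pics/rods2.png

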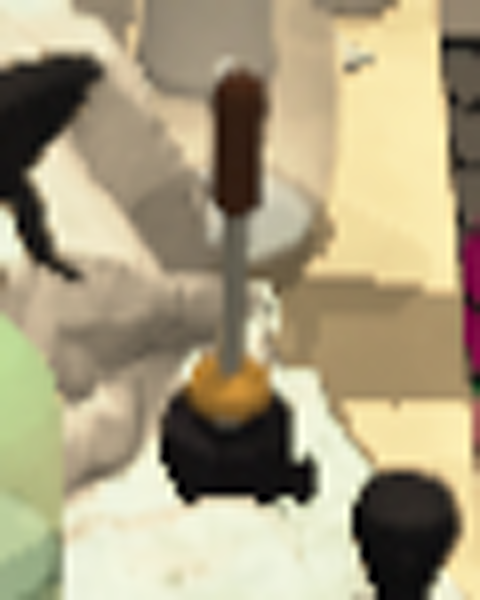

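```bash
python3 -m pendant '[0.04,0.05,-0.6,0,0,0,60, 0,0,-0.7,0,0,0,60, 0,0,-0.7,0,0,0,60, 0,0,-0.7,0,0,0,60, 0,0,-0.7,0,0,0,60, 0,0,-0.7,0,0,0,60, 0,0,-0.45,0,0,0,60, 0,0,0,0,0,0,60]' 30
python3 - <<'E'
from h import *
c=env.read_camera("side"); crop(c,220,120,330,250,4.5,"s3.png")
E
```

```text
time_s: 3.78
tool_pos: [0.4586, -0.0332, 0.1392]
tool_rot: [-90.1, -0.2, -157.1]
force: [-1.0, -0.2, -0.1]
grip_width: 0.0601
```

View pics/s3.png

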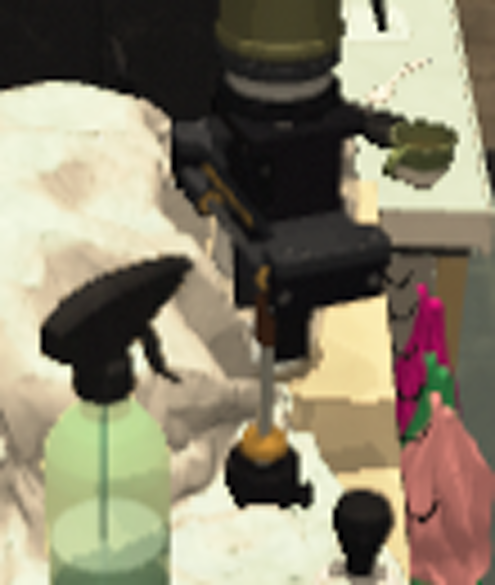

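```bash
python3 -m pendant '[0,0,0,0,0,0,30, 0,0,0,0,0,0,22, 0,0,0,0,0,0,10, 0,0,0,0,0,0,10, 0,0,0,0,0,0,10]' 40
```

```text
time_s: 4.45
tool_pos: [0.4598, -0.0322, 0.1407]
tool_rot: [-90.0, 0.0, -157.0]
force: [0.6, -0.5, 0.1]
grip_width: 0.018
```

```bash
python3 -m pendant '[0,0,0.3,0,0,0,10, 0,0,0.5,0,0,0,10, 0,0,0.6,0,0,0,10, 0,0,0.8,0,0,0,10, 0,0,0.8,0,0,0,10, 0,0,0.8,0,0,0,10, 0,0,0.8,0,0,0,10, 0,0,0,0,0,0,10]'
python3 - <<'E'
from h import *
c=env.read_camera("side"); cv2.imwrite("pics/s4.png",c["image"][60:260,150:350,::-1].repeat(3,0).repeat(3,1))
w=env.read_camera("wrist"); cv2.imwrite("pics/w5.png",w["image"][:,:,::-1])
print(env.get_obs()["tool_pos"],env.get_obs()["tool_rot"],env.get_obs()["force"])
E
```

```text
time_s: 5.45
tool_pos: [0.461, -0.0322, 0.3275]
tool_rot: [-89.8, 0.2, -157.0]
force: [-0.0, 0.4, -1.3]
grip_width: 0.0173
[ 0.45948448 -0.03225626  0.32435645] [-8.99952661e+01 -2.53887277e-02 -1.56978426e+02] [-0.22369087  1.03426243 -1.3061745 ]
```

View pics/s4.png

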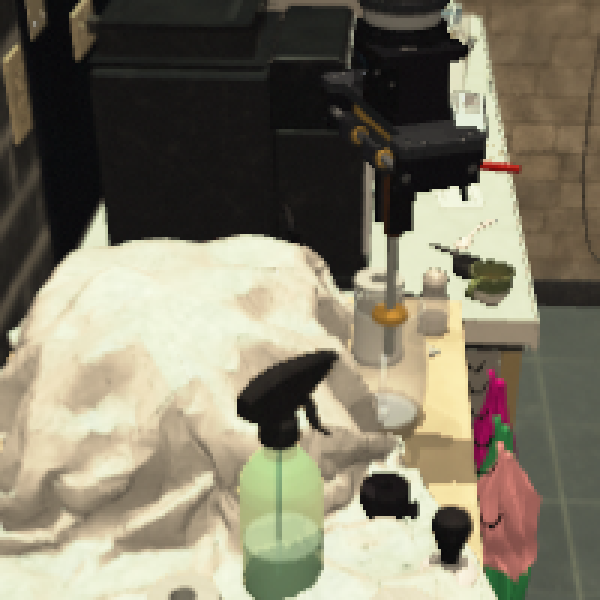

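View pics/w5.png

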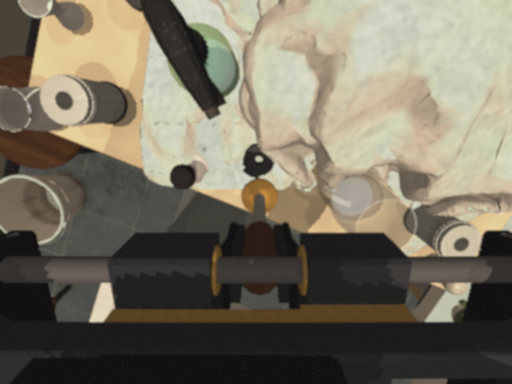

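Run:
```python
from h import *
np.set_printoptions(precision=4,suppress=True)
s=env.read_camera("side");w=env.read_camera("wrist")
X,Y=.4597,-.032
tip=.3244-.1347
P=[[X,Y,tip],[X,Y,tip+.03],[X,Y,tip+.125],[X,Y,tip+.18]]
print(proj(s,P)); print(proj(w,P))
crop(s,260,105,300,200,6,"s5.png"); crop(w,220,170,300,300,5,"w6.png")
crop(w,420,215,500,265,8,"w7.png");print("F",onz(w,462,243,.11))
```

```text
[[279.6034 178.6706]
 [279.9243 169.6415]
 [281.0146 139.1576]
 [281.7036 120.0501]]
[[259.5681 184.1106]
 [259.6245 191.858 ]
 [259.9183 232.2678]
 [260.2724 281.0095]]
F [ 0.4747 -0.3473  0.11  ]
```

View pics/s5.png

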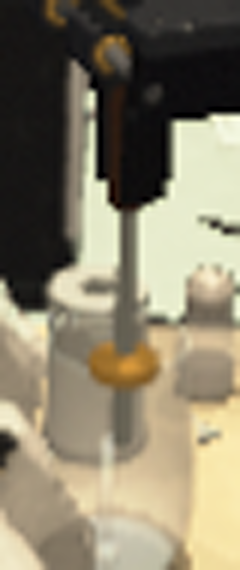

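View pics/w6.png

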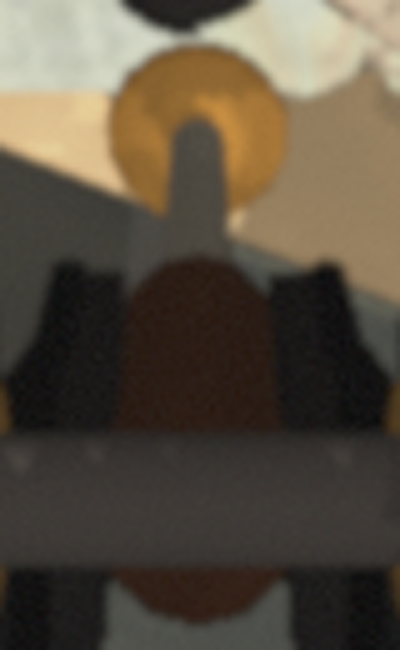

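View pics/w7.png

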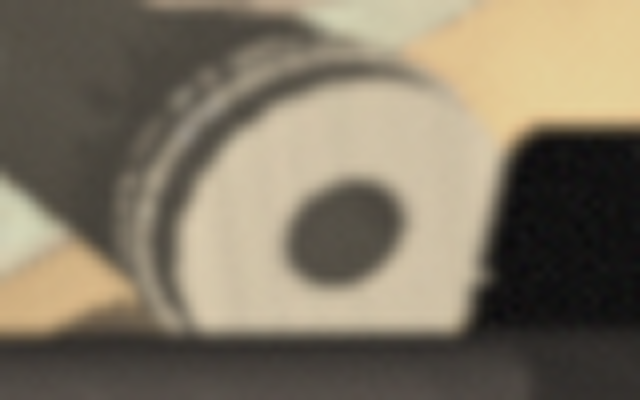

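```bash
python3 -m pendant '[-0.1,0.8,0,0,0,0,10, -0.1,0.95,0,0,0,0,10, -0.1,0.95,0,0,0,0,10, -0.08,0.95,0,0,0,0,10, 0,0.95,0,0,0,0,10, 0,0.95,-0.3,0,0,0,10, 0,0.7,-0.5,0,0,0,10, 0,0.3,-0.4,0,0,0,10, 0,0,0,0,0,0,10, 0,0,0,0,0,0,10]'
cat > look.py <<'E'
from h import *
import sys,pickle
n=sys.argv[1]; X,Y=float(sys.argv[2]),float(sys.argv[3])
np.set_printoptions(precision=4,suppress=True)
s=env.read_camera("side");w=env.read_camera("wrist");o=env.get_obs();pickle.dump((s,w,o),open(n+".pkl","wb"))
print(o["time_s"],o["tool_pos"],o["tool_rot"],o["force"],o["grip_width"])
u,v=proj(s,[[X,Y,.14]])[0].astype(int); u0=max(u-40,0);v0=max(v-40,0); crop(s,u0,v0,u0+80,v0+70,8,n+"_s.png");print("side origin",u0,v0,"x8")
u,v=proj(w,[[X,Y,.11]])[0].astype(int); u0=max(u-45,0);v0=max(v-45,0); crop(w,u0,v0,u0+90,v0+75,8,n+"_w.png");print("wrist origin",u0,v0,"x8")
E
python3 look.py R1 .4445 .230
```

```text
time_s: 6.9
tool_pos: [0.4448, 0.2288, 0.2766]
tool_rot: [-90.0, -0.0, -157.0]
force: [0.0, 0.1, -2.1]
grip_width: 0.0178
7.0 [0.4451 0.2289 0.2771] [ -89.966     0.036  -157.0725] [ 0.225  -0.2697 -1.5639] 0.017690305026503664
side origin 244 213 x8
wrist origin 213 132 x8
```

```bash
ls pics
```

```text
R1_s.png
R1_w.png
cans.png
rods.png
rods2.png
rodt.png
rodt2.png
s1.png
s2.png
s3.png
s4.png
s5.png
side0.png
t1.png
top0.png
w1.png
w2.png
w3.png
w4.png
w5.png
w6.png
w7.png
wrist0.png
```

View pics/R1_s.png

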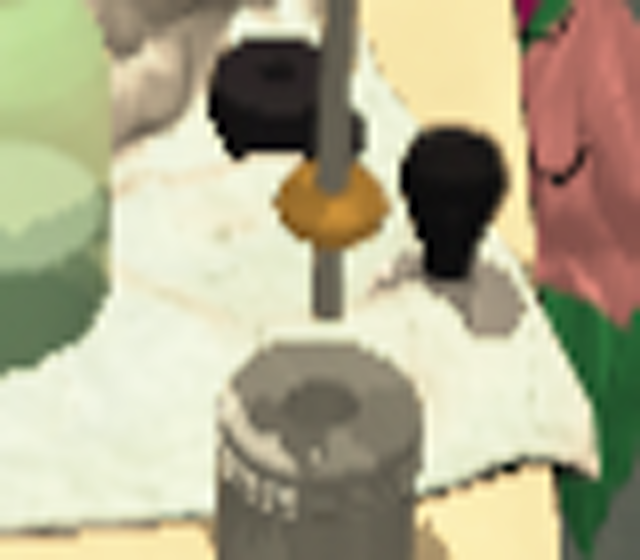

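View pics/R1_w.png

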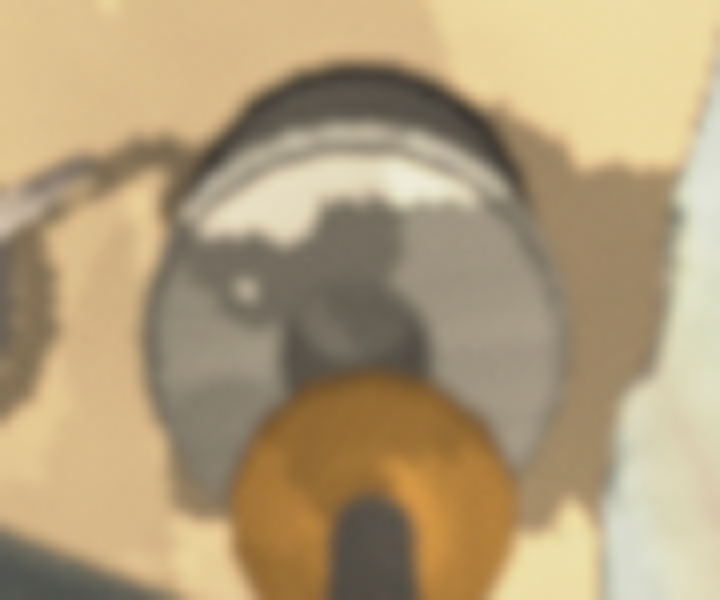

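Run:
```python
from h import *
import pickle
np.set_printoptions(precision=4,suppress=True)
s,w,o=pickle.load(open("R1.pkl","rb"))
T=o["tool_pos"]; tip=T-[0,0,.1347]
print("tip pred side",proj(s,[tip])," seen 285,252.4; at tip z:",onz(s,285,252.4,tip[2]))
print("bore side",onz(s,284.1,263.4,.11))
# wrist: draw circles predicted
im=w["image"][:,:,::-1].copy()
im=cv2.resize(im[132:207,213:303],None,fx=8,fy=8,interpolation=3)
a=np.linspace(0,2*np.pi,80)
for (X,Y),col in [((.4445,.231),(0,0,255)),((.4465,.231),(0,255,0))]:
  for r in(.011,.031):
    p=proj(w,np.c_[X+r*np.cos(a),Y+r*np.sin(a),0*a+.11]); p=((p-[213,132]+.5)*8).astype(int)
    cv2.polylines(im,[p],True,col,1)
cv2.imwrite("pics/R1_o.png",im)
```

```text
tip pred side [[284.1369 251.9882]]  seen 285,252.4; at tip z: [0.4431 0.2302 0.1424]
bore side [0.4441 0.2338 0.11  ]
```

View pics/R1_o.png

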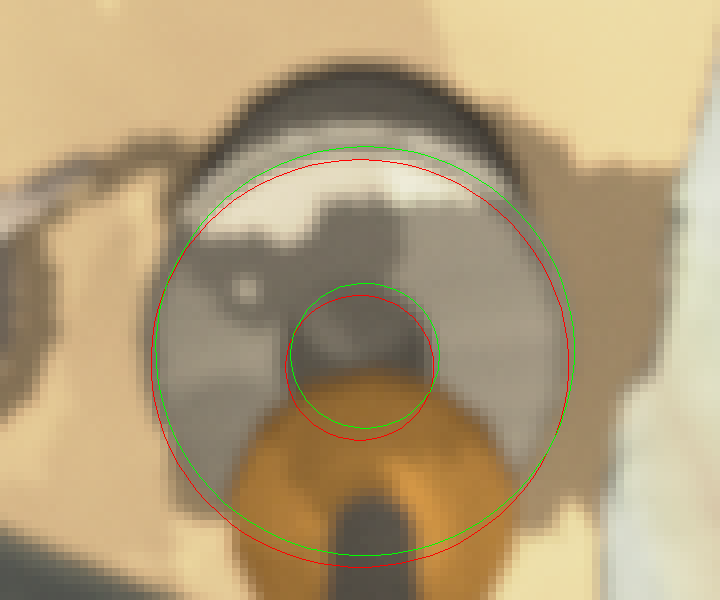

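```bash
python3 -m pendant '[0.03,0.09,0,0,0,0,10, 0,0,-0.3,0,0,0,10, 0,0,-0.3,0,0,0,10, 0,0,-0.3,0,0,0,10, 0,0,-0.3,0,0,0,10, 0,0,0,0,0,0,10]'; python3 look.py R2 .4462 .2325
```

```text
time_s: 7.75
tool_pos: [0.4451, 0.2329, 0.2273]
tool_rot: [-90.0, -0.1, -157.0]
force: [-0.4, 0.3, -1.4]
grip_width: 0.0179
7.85 [0.4458 0.2334 0.2286] [ -90.004     0.0022 -156.972 ] [-0.9255  0.1002  0.1644] 0.018009036841966582
side origin 243 213 x8
wrist origin 215 143 x8
```

View pics/R2_s.png

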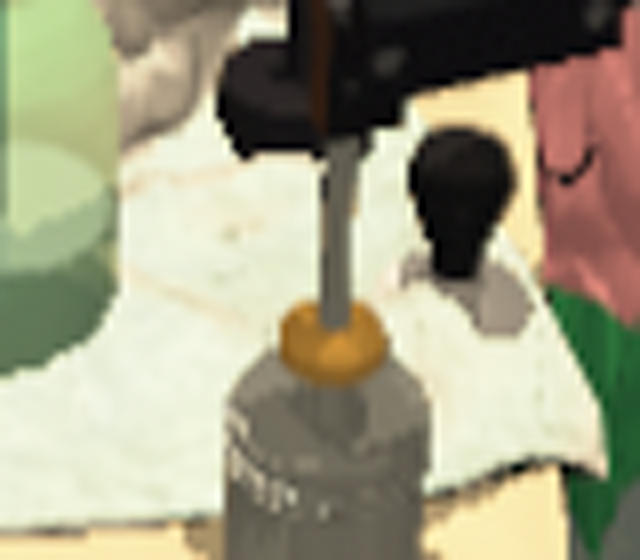

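View pics/R2_w.png

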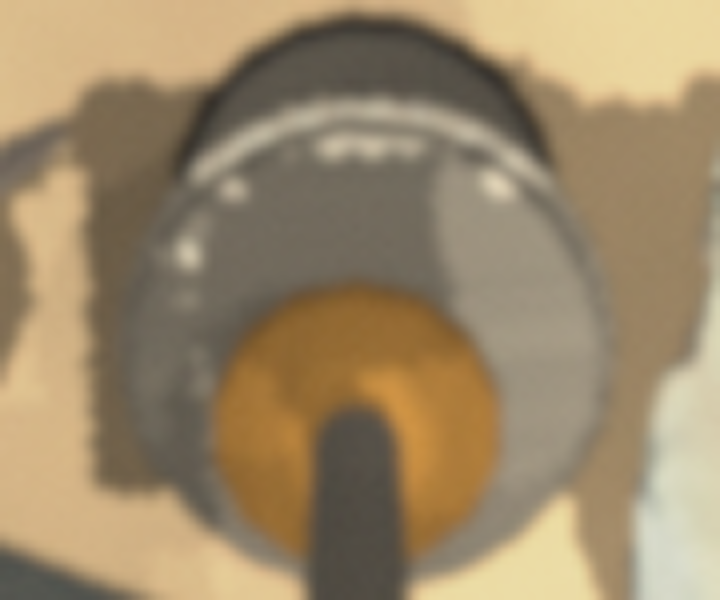

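```bash
python3 -m pendant '[0,0,-0.2,0,0,0,10, 0,0,-0.2,0,0,0,10, 0,0,-0.15,0,0,0,10, 0,0,-0.1,0,0,0,10, 0,0,0,0,0,0,10]' 45
```

```text
time_s: 8.48
tool_pos: [0.4457, 0.2333, 0.2023]
tool_rot: [-90.0, -0.0, -157.0]
force: [0.4, 0.3, -1.0]
grip_width: 0.0176
```

```bash
python3 -m pendant '[0,0,-0.1,0,0,0,10, 0,0,-0.1,0,0,0,10]'; python3 -m pendant '[0,0,-0.1,0,0,0,10, 0,0,-0.1,0,0,0,10]'
```

```text
time_s: 8.72
tool_pos: [0.4469, 0.2342, 0.1981]
tool_rot: [-89.9, 0.2, -157.0]
force: [-5.0, -2.7, 32.6]
grip_width: 0.0179
time_s: 8.98
tool_pos: [0.4524, 0.2368, 0.1962]
tool_rot: [-89.9, 1.0, -157.0]
force: [-1.9, -1.8, 51.0]
grip_width: 0.0177
```

```bash
python3 -m pendant '[0,0,0.2,0,0,0,10, 0,0,0.1,0,0,0,10, 0,0,0,0,0,0,10]'; python3 look.py R3 .4462 .2325
```

```text
time_s: 9.35
tool_pos: [0.4471, 0.2336, 0.1989]
tool_rot: [-90.0, 0.2, -157.0]
force: [4.0, 1.1, 1.3]
grip_width: 0.0179
9.45 [0.4469 0.2335 0.1987] [ -89.9925    0.137  -156.9919] [4.0122 1.2849 0.8541] 0.017740974386770417
side origin 243 213 x8
wrist origin 215 153 x8
```

View pics/R3_s.png

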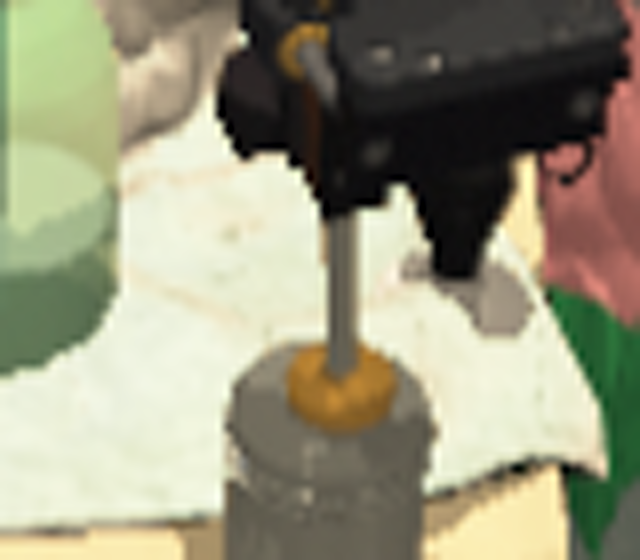

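View pics/R3_w.png

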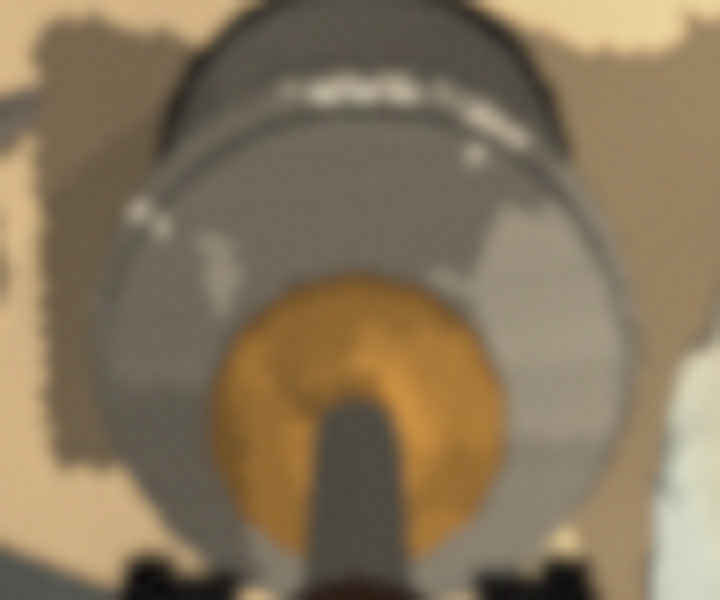

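```bash
python3 -m pendant '[0,0,0.3,0,0,0,10, 0,0,0.5,0,0,0,10, 0,0,0.6,0,0,0,10, 0,0,0.6,0,0,0,10, 0,0,0,0,0,0,10, 0,0,0,0,0,0,10]'; python3 look.py R4 .4462 .2325
python3 - <<'E'
from h import *
import pickle
s,w,o=pickle.load(open("R4.pkl","rb")); t=o["tool_pos"]-[0,0,.1347]
P=[t+[0,0,h] for h in(0,.046,.052,.126,.18)]
print(proj(s,P),proj(w,P)); crop(s,265,190,305,265,8,"R4_s2.png"); crop(w,215,160,305,290,5,"R4_w2.png")
E
```

```text
time_s: 10.2
tool_pos: [0.4447, 0.2329, 0.2774]
tool_rot: [-90.0, -0.2, -157.0]
force: [0.1, -0.4, -2.3]
grip_width: 0.0177
10.3 [0.4448 0.2329 0.2772] [ -90.0107   -0.1782 -156.9738] [ 0.2748  0.3582 -1.0682] 0.017588474568822014
side origin 243 213 x8
wrist origin 215 131 x8
[[284.27859406 253.08117309]
 [284.99256423 238.24057692]
 [285.08883587 236.24518739]
 [286.34139653 210.40621428]
 [287.33943301 189.97829442]] [[259.52788211 184.17596867]
 [259.6431587  196.80955702]
 [259.6611208  198.77826544]
 [259.97430869 233.11237161]
 [260.41238007 281.16146291]]
```

View pics/R4_s.png

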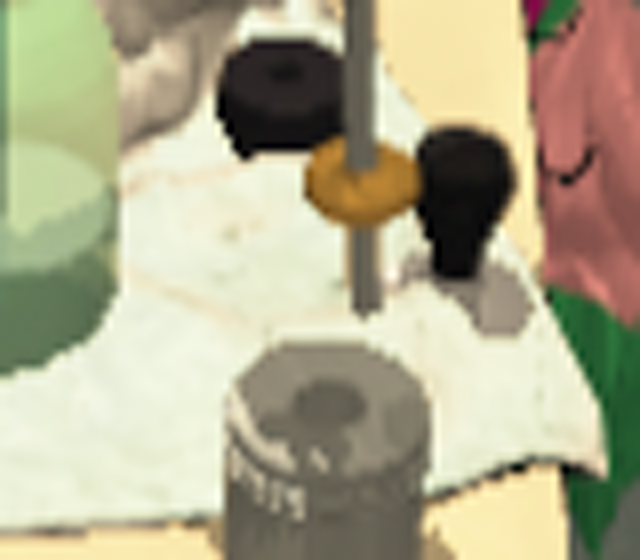

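View pics/R4_w.png

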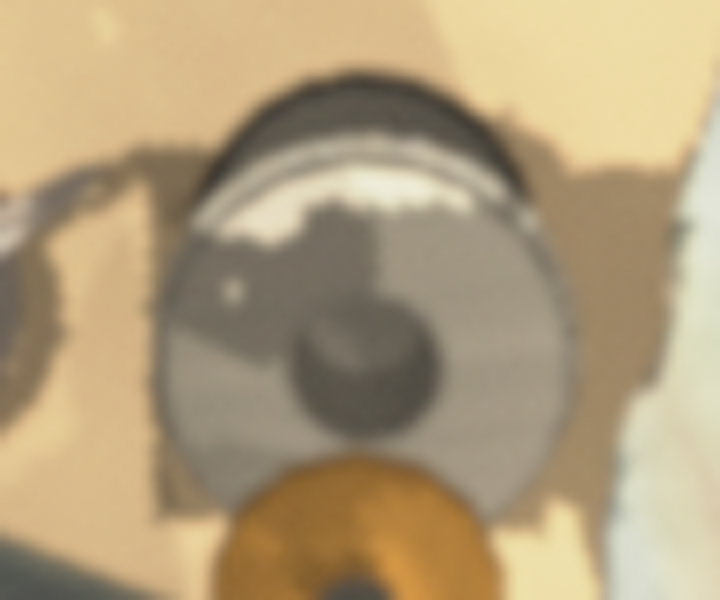

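View pics/R4_s2.png

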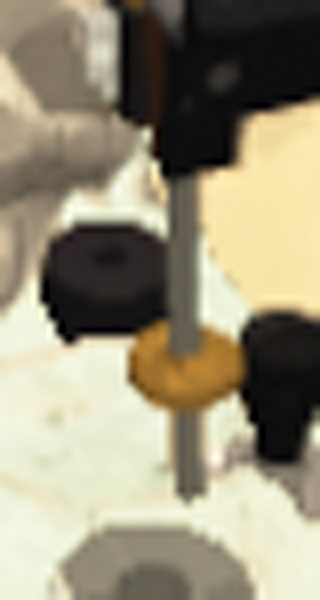

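View pics/R4_w2.png

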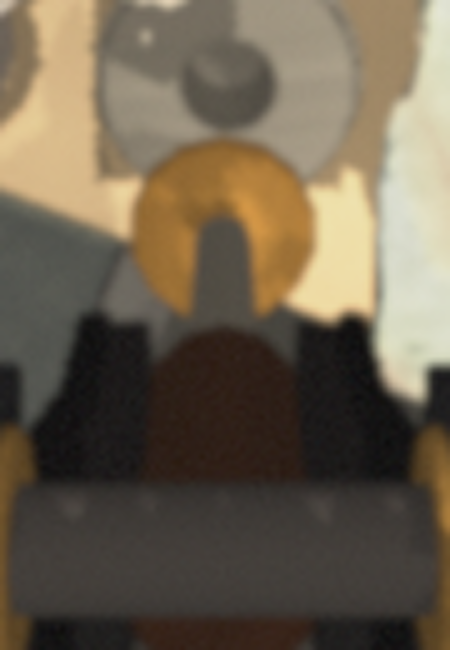

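Run:
```python
from h import *
import pickle
from scipy.optimize import least_squares
s,w,o=pickle.load(open("R4.pkl","rb")); T=o["tool_pos"]; n=np.array([.92,.39,0])
def pts(p):
    a,dz=p; ax=np.array([0,0,1])*np.cos(a)+n*np.sin(a); g=T+[0,0,.019]; L=.1537+dz # grasp to tip
    tip=g-ax*L
    return tip,ax
def f(p):
    tip,ax=pts(p)
    return np.r_[proj(s,[tip])[0]-[288.6,251.6],(proj(s,[tip+ax*.122])[0]-[287.9,212.5])[0],(proj(w,[tip+ax*(.046+.012)])[0]-[259.6,203])[1]*.5]
r=least_squares(f,[0.06,0]);print(np.degrees(r.x[0]),r.x[1],r.fun,pts(r.x))
# rim from wrist
im=cv2.resize(w["image"][131:206,215:305,::-1],None,fx=8,fy=8,interpolation=3);a=np.linspace(0,2*np.pi,80)
for (X,Y),c in [((.4465,.2335),(0,0,255))]:
  for q in(.011,.031):
    p=proj(w,np.c_[X+q*np.cos(a),Y+q*np.sin(a),0*a+.11]);cv2.polylines(im,[((p-[215,131]+.5)*8).astype(int)],True,c,1)
cv2.imwrite("pics/R4_o.png",im)
```

```text
3.20587483713194 0.0009192356586513169 [-1.01536033  0.86767496 -0.89160072  1.67076973] (array([0.43684526, 0.22948089, 0.14182521]), array([0.05144997, 0.02181031, 0.99843504]))
```

View pics/R4_o.png

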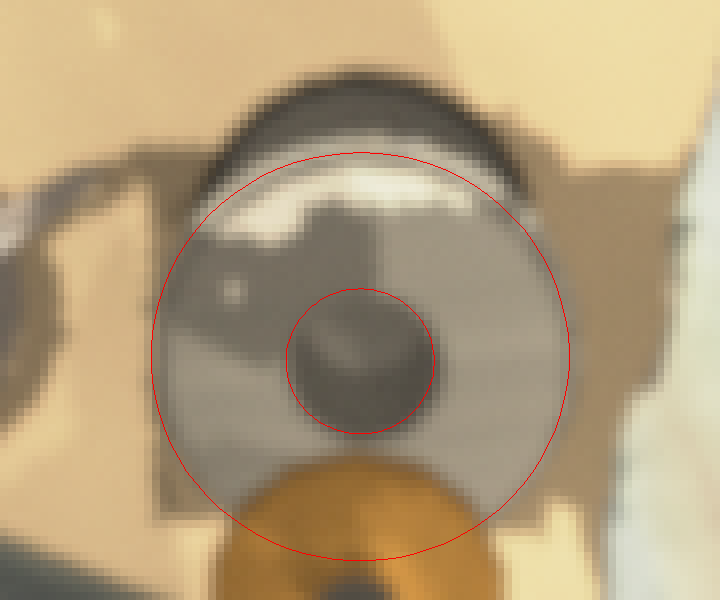

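```bash
python3 -m pendant '[0.4,-0.02,0.1,0.07,-0.16,0,10, 0.7,-0.03,0,0.07,-0.16,0,10, 0.9,-0.03,0,0,0,0,10, 0.9,-0.03,0,0,0,0,10, 0.8,-0.03,0,0,0,0,10, 0.5,-0.03,0,0,0,0,10, 0.3,0,0,0,0,0,10, 0,0,0,0,0,0,10, 0,0,0,0,0,0,10]'; python3 look.py L1 .6265 .226;python3 - <<'E'
from h import *
import pickle
s,w,o=pickle.load(open("L1.pkl","rb")); t=o["tool_pos"]-[0,0,.1347]
P=[t+[0,0,h] for h in(0,.046,.052,.126,.18)]
print(proj(s,P),proj(w,P))
u,v=proj(s,P)[0].astype(int)
crop(s,u-20,v-60,u+20,v+30,7,"L1_s2.png");print(u-20,v-60)
im=cv2.resize(w["image"][120:240,200:320,::-1],None,fx=5,fy=5,interpolation=3);a=np.linspace(0,2*np.pi,80)
for (X,Y),c in [((.6265,.226),(0,0,255))]:
  for q in(.011,.031):
    p=proj(w,np.c_[X+q*np.cos(a),Y+q*np.sin(a),0*a+.11]);cv2.polylines(im,[((p-[200,120]+.5)*5).astype(int)],True,c,1)
cv2.imwrite("pics/L1_o.png",im)
E
```

```text
time_s: 11.42
tool_pos: [0.6251, 0.227, 0.2827]
tool_rot: [-90.0, 3.5, -156.9]
force: [0.9, -0.3, -1.9]
grip_width: 0.0178
11.525 [0.6251 0.2269 0.283 ] [ -90.0017    3.5079 -156.9279] [-0.1305  0.0038 -1.4074] 0.017889920273480544
side origin 169 209 x8
wrist origin 215 139 x8
[[209.71520166 246.9338955 ]
 [208.4006958  232.078433  ]
 [208.22347675 230.08144333]
 [205.91836048 204.23020881]
 [204.08249217 183.80362566]] [[259.65491645 192.05750126]
 [259.78374222 202.85003072]
 [259.80385376 204.53500886]
 [260.15620787 234.06069199]
 [260.65459327 275.83890356]]
189 186
```

View pics/L1_s2.png

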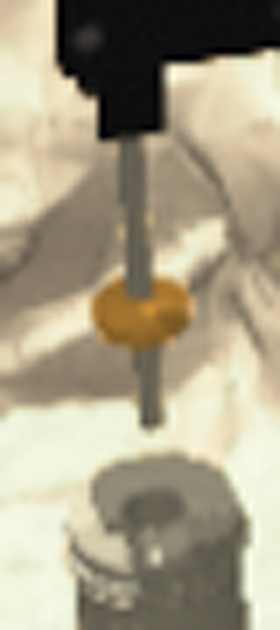

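View pics/L1_o.png

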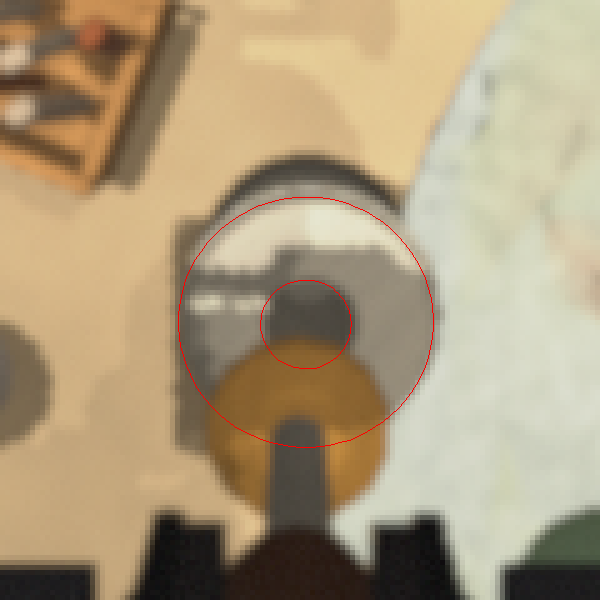

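View pics/L1_s.png

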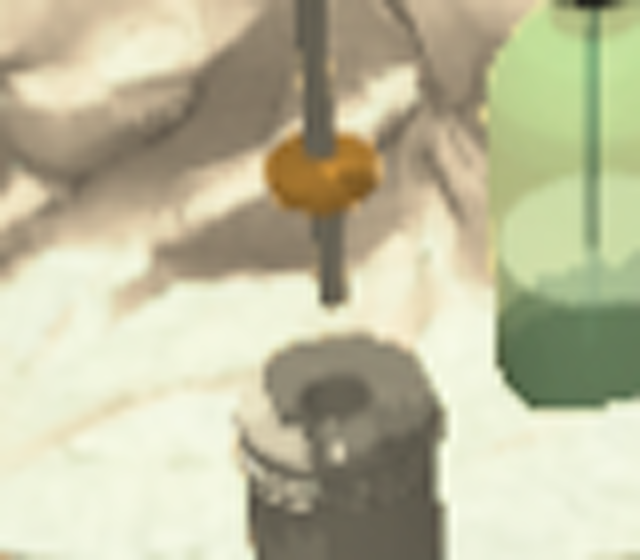

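Run:
```python
from h import *
import pickle
s,w,o=pickle.load(open("L1.pkl","rb")); T=o["tool_pos"]
for off in(.1347,.1337): print(onz(s,210.6,246.75,T[2]-off))
print(onz(s,210.9,258.75,.11))
```

```text
[0.62306837 0.22610262 0.14830273]
[0.62282607 0.22723888 0.14930273]
[0.62472415 0.226956   0.11      ]
```

```bash
python3 -m pendant '[0.045,-0.03,-0.2,0,0,0,10, 0,0,-0.4,0,0,0,10, 0,0,-0.4,0,0,0,10, 0,0,-0.3,0,0,0,10, 0,0,-0.2,0,0,0,10, 0,0,0,0,0,0,10]'; python3 look.py L2 .6265 .226
```

```text
time_s: 12.28
tool_pos: [0.6272, 0.2252, 0.2218]
tool_rot: [-90.0, 3.4, -157.0]
force: [-0.1, -0.1, -1.2]
grip_width: 0.0172
12.375 [0.6278 0.2255 0.223 ] [ -90.0364    3.5309 -156.9814] [ 0.8666  0.1818 -1.5313] 0.017660716149932677
side origin 169 209 x8
wrist origin 213 152 x8
```

View pics/L2_s.png

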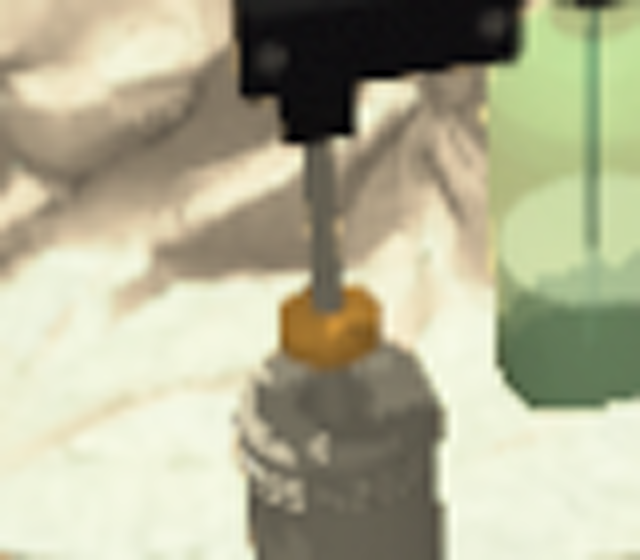

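View pics/L2_w.png

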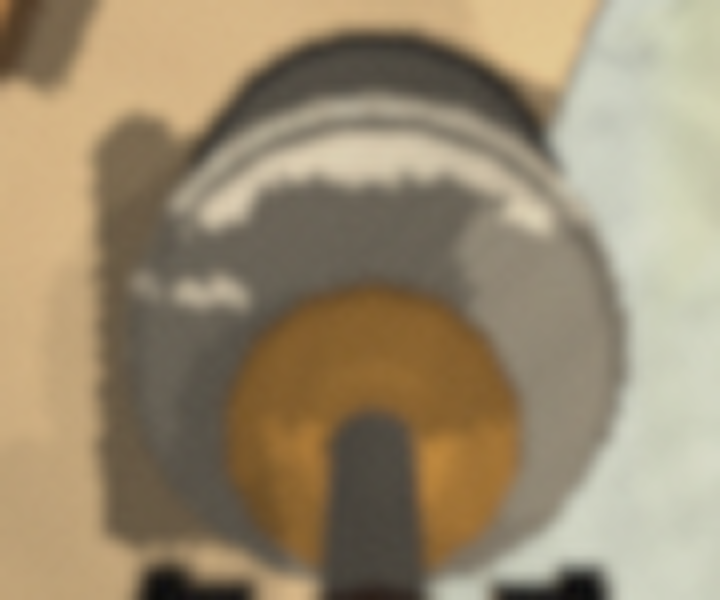

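```bash
python3 -m pendant '[0,0,-0.2,0,0,0,10, 0,0,-0.25,0,0,0,10, 0,0,-0.05,0,0,0,10, 0,0,-0.05,0,0,0,10, 0,0,-0.05,0,0,0,10]'
```

```text
time_s: 13.0
tool_pos: [0.6277, 0.2254, 0.1987]
tool_rot: [-90.0, 3.5, -157.0]
force: [0.7, 1.0, -1.1]
grip_width: 0.018
```

```bash
python3 -m pendant '[0,0,-0.05,0,0,0,10, 0,0,-0.05,0,0,0,10]'
```

```text
time_s: 13.25
tool_pos: [0.6277, 0.2254, 0.195]
tool_rot: [-90.0, 3.5, -157.0]
force: [-0.4, 0.2, 1.4]
grip_width: 0.0181
```

```bash
python3 -m pendant '[0,0,-0.05,0,0,0,10, 0,0,-0.05,0,0,0,10]'
```

```text
time_s: 13.5
tool_pos: [0.6277, 0.2254, 0.1908]
tool_rot: [-90.0, 3.5, -157.0]
force: [0.6, -0.7, 1.9]
grip_width: 0.0178
```

```bash
python3 -m pendant '[0,0,-0.07,0,0,0,10, 0,0,-0.07,0,0,0,10]'
```

```text
time_s: 13.75
tool_pos: [0.6277, 0.2254, 0.1849]
tool_rot: [-90.0, 3.5, -157.0]
force: [-0.5, -0.1, 1.1]
grip_width: 0.0178
```

```bash
python3 -m pendant '[0,0,-0.06,0,0,0,10, 0,0,-0.06,0,0,0,10]'
```

```text
time_s: 14.0
tool_pos: [0.6278, 0.2254, 0.1801]
tool_rot: [-90.0, 3.5, -157.0]
force: [-0.4, -0.1, 1.6]
grip_width: 0.0179
```

```bash
python3 -m pendant '[0,0,-0.06,0,0,0,10, 0,0,-0.06,0,0,0,10]'
```

```text
time_s: 14.25
tool_pos: [0.6278, 0.2254, 0.1753]
tool_rot: [-90.0, 3.5, -157.0]
force: [0.3, 0.0, 1.3]
grip_width: 0.0175
```

```bash
python3 -m pendant '[0,0,-0.06,0,0,0,10, 0,0,-0.06,0,0,0,10]'
```

```text
time_s: 14.5
tool_pos: [0.6278, 0.2254, 0.1705]
tool_rot: [-90.0, 3.5, -157.0]
force: [0.9, 0.1, 2.3]
grip_width: 0.0181
```

```bash
python3 -m pendant '[0,0,-0.06,0,0,0,10, 0,0,-0.06,0,0,0,10]'
```

```text
time_s: 14.75
tool_pos: [0.6278, 0.2254, 0.1657]
tool_rot: [-90.0, 3.5, -157.0]
force: [0.9, 0.5, 0.8]
grip_width: 0.0177
```

```bash
python3 -m pendant '[0,0,-0.06,0,0,0,10]'
```

```text
time_s: 14.88
tool_pos: [0.6278, 0.2254, 0.1633]
tool_rot: [-90.0, 3.5, -157.0]
force: [1.9, 1.1, 1.4]
grip_width: 0.0177
```

```bash
python3 -m pendant '[0,0,-0.06,0,0,0,10]'
```

```text
time_s: 15.0
tool_pos: [0.6277, 0.2254, 0.1609]
tool_rot: [-90.0, 3.5, -157.0]
force: [1.5, 0.5, 1.0]
grip_width: 0.0175
```

```bash
python3 -m pendant '[0,0,-0.06,0,0,0,10]'
```

```text
time_s: 15.12
tool_pos: [0.6277, 0.2254, 0.1585]
tool_rot: [-90.0, 3.5, -157.0]
force: [1.4, 1.2, 0.9]
grip_width: 0.018
```

```bash
python3 -m pendant '[0,0,-0.06,0,0,0,10]'
```

```text
time_s: 15.25
tool_pos: [0.6276, 0.2254, 0.156]
tool_rot: [-90.0, 3.5, -157.0]
force: [1.5, 1.1, 1.5]
grip_width: 0.0175
```

```bash
python3 -m pendant '[0,0,-0.06,0,0,0,10]'
```

```text
time_s: 15.38
tool_pos: [0.6276, 0.2254, 0.1537]
tool_rot: [-90.0, 3.5, -157.0]
force: [1.8, 0.7, 1.6]
grip_width: 0.018
```

```bash
python3 -m pendant '[0,0,-0.05,0,0,0,10]'
```

```text
time_s: 15.5
tool_pos: [0.6275, 0.2253, 0.1516]
tool_rot: [-90.0, 3.5, -157.0]
force: [1.7, 0.6, 2.5]
grip_width: 0.0176
```

```bash
python3 -m pendant '[0,0,-0.05,0,0,0,10]'
```

```text
time_s: 15.62
tool_pos: [0.6277, 0.2254, 0.151]
tool_rot: [-90.0, 3.5, -157.0]
force: [-1.7, -1.3, 12.8]
grip_width: 0.018
```

```bash
python3 -m pendant '[0,0,-0.05,0,0,0,10]'
```

```text
time_s: 15.75
tool_pos: [0.6278, 0.2256, 0.1509]
tool_rot: [-90.0, 3.6, -157.0]
force: [-3.9, -2.1, 21.1]
grip_width: 0.0179
```

```bash
python3 -m pendant '[0,0,0.05,0,0,0,10]'; python3 look.py L3 .6265 .226
```

```text
time_s: 15.88
tool_pos: [0.6275, 0.2254, 0.1512]
tool_rot: [-90.0, 3.5, -157.0]
force: [-0.1, 0.7, 2.3]
grip_width: 0.0176
15.975 [0.6276 0.2255 0.1511] [ -90.0011    3.5194 -156.9762] [-2.1153 -0.0538  8.8846] 0.018126677017357113
side origin 169 209 x8
wrist origin 213 174 x8
```

View pics/L3_s.png

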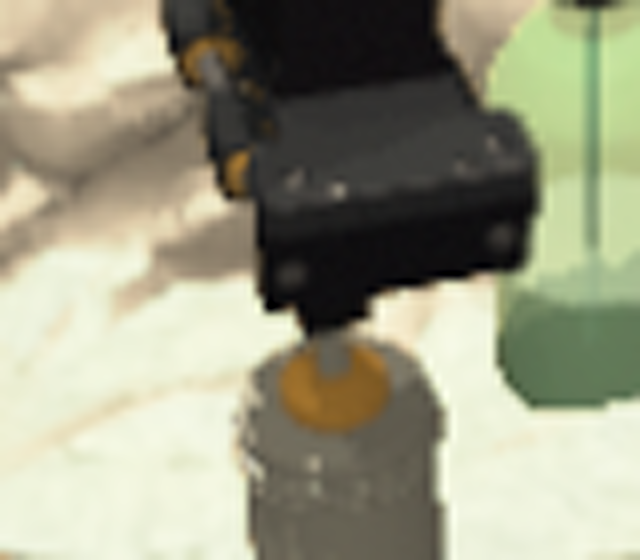

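View pics/L3_w.png

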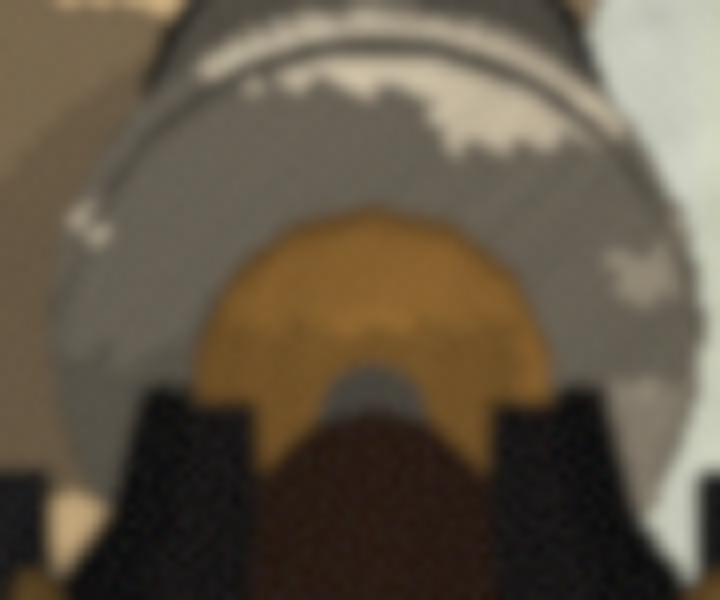

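```bash
python3 -m pendant '[0,0,0,0,0,0,10, 0,0,0,0,0,0,14]' 8;  python3 -m pendant '[0,0,0,0,0,0,24, 0,0,0,0,0,0,30, 0,0,0,0,0,0,40, 0,0,0,0,0,0,40]'; python3 look.py L4 .6265 .226
```

```text
time_s: 16.23
tool_pos: [0.6277, 0.2255, 0.151]
tool_rot: [-90.0, 3.5, -157.0]
force: [-0.5, -0.7, 8.8]
grip_width: 0.0175
time_s: 16.73
tool_pos: [0.6274, 0.2252, 0.1494]
tool_rot: [-90.0, 3.4, -157.0]
force: [0.2, -0.1, 0.2]
grip_width: 0.0382
16.825 [0.6275 0.2253 0.1496] [ -90.0353    3.4717 -156.9805] [ 0.328  -0.1906 -0.3   ] 0.03923632259144318
side origin 169 209 x8
wrist origin 213 175 x8
```

View pics/L4_s.png

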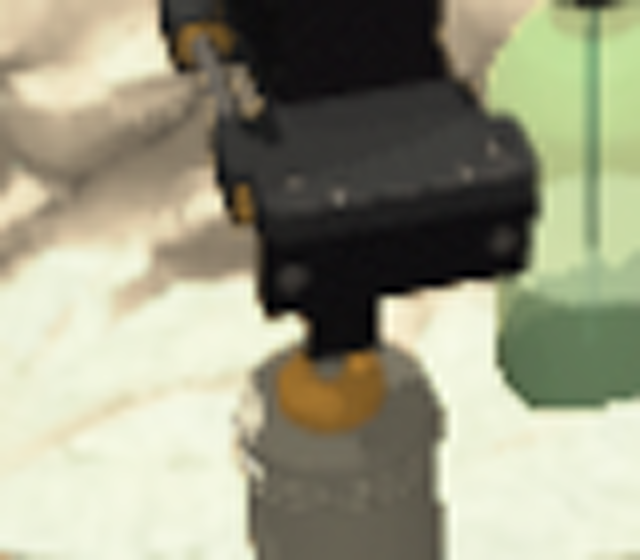

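View pics/L4_w.png

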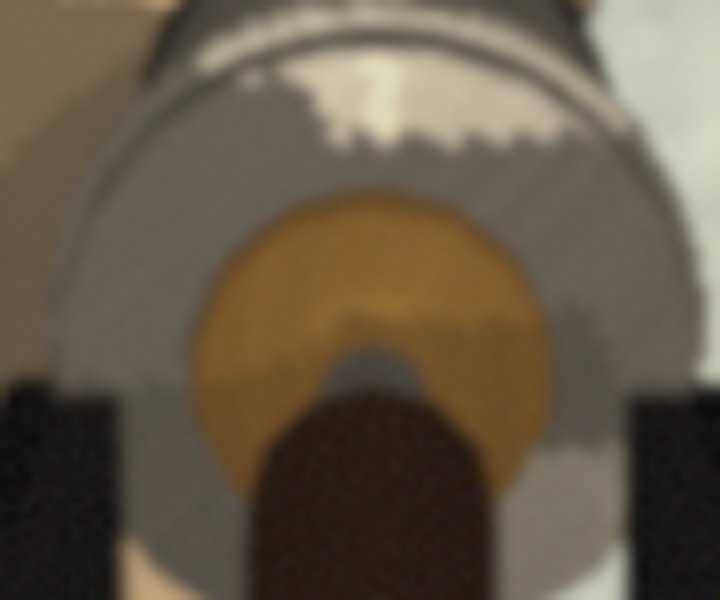

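```bash
python3 -m pendant '[0,0,0.2,0,0,0,45, 0,0,0.5,0,0,0,45, 0,0,0.8,0,0,0,45, 0,0,0.8,0,0,0,45, 0,0,0.8,0,0,0,45, 0,0,0.5,0,0,0,45, 0,0,0,0,0,0,45]'; python3 look.py L5 .6265 .226
python3 - <<'E'
from h import *
s=env.read_camera("side");crop(s,150,140,310,340,3,"L5_s2.png")
w=env.read_camera("wrist"); cv2.imwrite("pics/L5_w2.png",w["image"][:,:,::-1])
for d in (.087,.093,.1): print(d,proj(s,[[.6275,.2258,.11+.182-d],[.6275,.2258,.11+.129-d],[.6275,.2258,.122]]).round(1).tolist())
E
```

```text
time_s: 17.7
tool_pos: [0.6282, 0.2261, 0.2961]
tool_rot: [-90.0, 3.7, -157.0]
force: [-0.5, -0.2, 0.7]
grip_width: 0.0451
17.8 [0.6273 0.2251 0.293 ] [ -90.0263    3.4215 -156.9756] [ 0.1117  0.192  -1.2087] 0.045006460068781326
side origin 169 209 x8
wrist origin 213 139 x8
0.087 [[207.1, 228.2], [208.7, 245.4], [209.5, 254.8]]
0.093 [[207.3, 230.2], [208.9, 247.3], [209.5, 254.8]]
0.1 [[207.5, 232.5], [209.1, 249.5], [209.5, 254.8]]
```

View pics/L5_s.png

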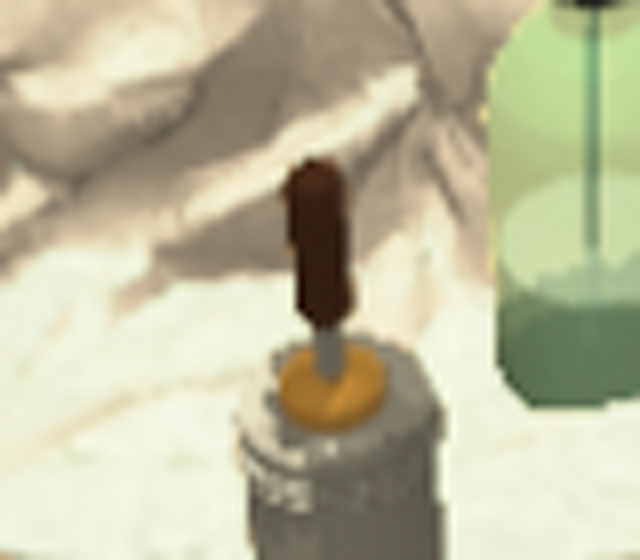

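View pics/L5_s2.png

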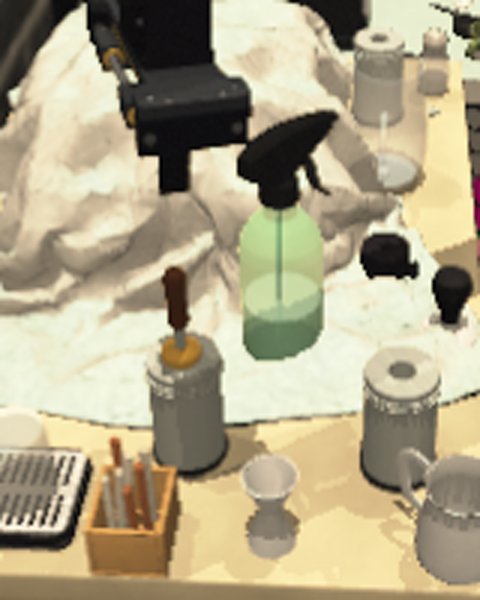

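View pics/L5_w2.png

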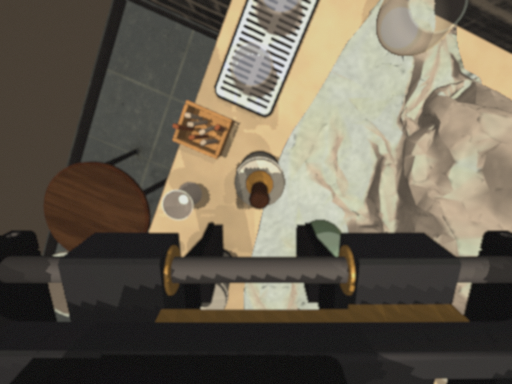

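View pics/L5_w.png

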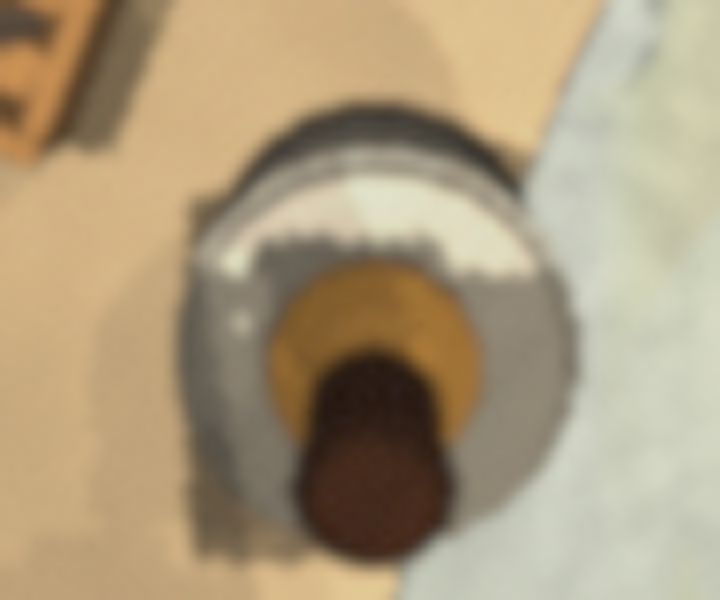

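Run:
```python
from cell import env
print(env.sign_off(), env.get_obs()["time_s"])
```

```text
the job is handed in; nothing more can be done
the job is handed in; nothing more can be done
```

The rod is standing, let go, in the canister at about x 0.627, y 0.226. Its tip was pressed onto the bottom (21 N) before I released it, and the rim pushed the collar up on the way down. I handed in after about 18 s of the 54 s allowed.

- **Depths felt:** the canister at (0.446, 0.233) bottomed at about 46 mm, and the one now holding the rod at about 93 mm.
- **Third canister not probed:** I did not put the rod in the canister at (0.47, −0.35). Bores go no deeper than 100 mm and differ by at least 15 mm, so it cannot be deeper than 93 mm. That conclusion rests on your figures, not on feel.
- **Problem on the way:** the first probe stepped down too hard. It reached 51 N at the wrist, and the rod pivoted about 3.5° in the grip. I tilted the tool to straighten it and used smaller steps for the second canister.
- **Last checks:** after I let go and drew back, the side and wrist pictures show the rod upright and the collar flat on the rim. The probed canisters stand where they were to within measurement, and I saw nothing else moved. The fingertips are about 90 mm above the grip, touching nothing.
- **Small disagreement:** the rod appears about 1 pixel (2–3 mm) from where I predicted in the side picture. That could be a small lean or calibration error.

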